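Transfer four culture bottles to the incubator rack in reverse order

ROBOT

A 7-joint arm with a two-finger parallel gripper is mounted at the origin on the work surface. World frame = base frame: x ahead of the robot, y to its left, z up, the work surface at z = 0. Lengths are in m, angles in rad, forces in N, time in s.
With the tool pointing down it reaches from about 0.35 to 0.9 m from the base axis. Payload 7.2 kg.
Tool frame: the origin (TCP) lies midway between the tips of the shut fingers; the grasp point (between the pads) lies 19 mm behind it; z points along the fingers, y is the line along which they close (so a half turn about z gives the same grasp; the last joint's range is limited). The gripper opens to 85 mm and grips with 20 to 120 N. Pads are 22 mm wide; open, the fingers measure 114 mm over their backs; the gripper's body (76 mm by 85 mm) begins 54 mm behind the grasp point. The pads swing forward as they close: fully open they stand 13 mm farther back than shut.
Start: joints at [-1.31, 0.411, -0.013, 1.596, 0.006, 1.134, -0.082], TCP at [0.202, 0.592, 0.231] pointing down, gripper open.
Joint ranges: [-2.95, 2.95], [-0.29, 1.99], [-1.47, 1.44], [0.14, 2.54], [-1.03, 4.17], [0.13, 1.85], [-2.86, 2.86]. Speed limits (rad/s): [2.39, 2.39, 3.01, 3.01, 3.14, 3.14, 3.14].

INTERFACE

Orientations are given as a unit quaternion [w, x, y, z].
In Python, from bench import arm gives the robot as it stands.
- The arm moves only by the tool apply_moves, never from a script. Its argument "commands" is a list of rows, each an object with "grip": the opening, from 0 (shut) to 1 (fully open); "dp": the shift along the tool's x, y, z in m, a list of three; "twist": the turn, a rotation vector about the tool's x, y, z in degrees, a list of three. A call has 1 to 8 rows; each row shifts and turns the commanded pose from where the row before left it, along the tool's axes as they then stand; what a row does not reach is not made up. A row lasts 1/12 s, in which the tool goes at most 41.7 mm and 7.16 degrees, less where a joint would pass 70% of its speed; a pose out of reach is approached as far as the arm can. A call is refused whole if a number of a shift passes 0.0417 or a number of a turn 7.16, either way. A call with a gripper value outside its range is refused whole. The fingers move at their own pace and stop on an object; "squeeze" is the grip in N (left out, the last holds). Time passes only in rows, so rows that do not move let the fingers close. It gives the time, the measured TCP pose, the force, the opening and the grip force at its end, in the units of the state.
- arm.sense(): the state, without advancing time (a new reading comes with each control period).
- arm.get_image(name): name is "scene" or "top" or "wrist"; returns a dict with "image" (384x512x3 uint8, red, green, blue), "fov_y" (degrees; the focal length in pixels is half the picture's height over the tangent of half this angle, whatever the lens; pixels are square), "cx", "cy" (the principal point, pixels), "pose" (4x4, takes a point from camera to world coordinates). Camera axes: x right, y down, z forward; pixel columns grow to the right and rows downward; lengths in m; the calibration is good to about 2 mm. A picture is of the moment at which its call begins. There is no depth.
- arm.finish_job(): hands the job in; it is judged then, once.
The state is a dict: "time_s": time; "joints": joint angles; "joint_vel": joint speeds; "tau": joint torques, N m; "position": TCP position; "eef_rot": TCP orientation; "ft_force": force on the tool from outside, world axes, zero at the start; "wrist_torque": the same for the moment, N m; "grip_width": finger opening in m; "grip_force": force on a finger pad.
Only numpy, scipy, OpenCV 4.12 (cv2) and the standard library are available. Lean on these libraries where they do the work, as an engineer would, in place of code of your own. Each camera call takes 0.05 s, during which the arm holds its last target. There are 200 camera calls.

TASK

Move the four capped bottles from the grey rack to the white rack, one to a bay and in reverse order: the bottle that starts nearest the lilac end of the grey rack goes into the white rack's bay farthest from its lilac end, the next into the next bay, and so on, until the one that started farthest from lilac stands right beside the white rack's lilac end. Set each bottle down gently, standing upright on the bay floor; do not drop or tip any over.

Things in the scene. Friction and masses are not known exactly. Their poses are not given: they have to be found in the camera images.
- bottle_red_mid (a point): the centre of the small amber glass bottle with a red screw cap, half-way up (40 mm over its underside) on its axis. The bottle is round, 80 mm tall and 90 g or so; its body is 32 mm in diameter up to 56 mm, its cap 30 mm in diameter from 62 mm to the top. z runs up the bottle. It starts upright on the red liner in the grey rack, up to 6 mm off the bay's centre.
- bottle_yellow_mid (a point): the centre of the small amber glass bottle with a yellow screw cap, half-way up (40 mm over its underside) on its axis. The bottle is round, 80 mm tall and 90 g or so; its body is 32 mm in diameter up to 56 mm, its cap 30 mm in diameter from 62 mm to the top. z runs up the bottle. It starts upright on the yellow liner in the grey rack, up to 6 mm off the bay's centre.
- bottle_green_mid (a point): the centre of the small amber glass bottle with a green screw cap, half-way up (40 mm over its underside) on its axis. The bottle is round, 80 mm tall and 90 g or so; its body is 32 mm in diameter up to 56 mm, its cap 30 mm in diameter from 62 mm to the top. z runs up the bottle. It starts upright on the green liner in the grey rack, up to 6 mm off the bay's centre.
- bottle_blue_mid (a point): the centre of the small amber glass bottle with a blue screw cap, half-way up (40 mm over its underside) on its axis. The bottle is round, 80 mm tall and 90 g or so; its body is 32 mm in diameter up to 56 mm, its cap 30 mm in diameter from 62 mm to the top. z runs up the bottle. It starts upright on the blue liner in the grey rack, up to 6 mm off the bay's centre.
- old_rack: The grey rack, full at the start. Four 53 mm square bays in a row along its x axis, centred at x = -87, -29, 29, 87 mm, y = 0; walls 5 mm thick, tops 22 mm over the bench; 237 x 63 mm. A lilac grip block (30 mm long, 22 mm high) on the +x end marks the rack's lilac end. Origin: on the bench under the middle of the row; z up. Fixed. Bottles stand 6 mm over the bench on coloured liners.
- new_rack: The white rack, empty at the start. Four 53 mm square bays in a row along its x axis, centred at x = -87, -29, 29, 87 mm, y = 0; walls 5 mm thick, tops 22 mm over the bench; 237 x 63 mm. A lilac grip block (30 mm long, 22 mm high) on the +x end marks the rack's lilac end. Origin: on the bench under the middle of the row; z up. Fixed. Bay floors 6 mm over the bench.
- liner_red: the red liner, a flat 52 x 52 x 2 mm plate fixed in one bay of the grey rack; the red-capped bottle starts on it, so it keeps showing that bottle's first place. Origin: centre of its underside, 4 mm over the bench, at the bay's centre; axes as the rack's.
- liner_yellow: the yellow liner, a flat 52 x 52 x 2 mm plate fixed in one bay of the grey rack; the yellow-capped bottle starts on it, so it keeps showing that bottle's first place. Origin: centre of its underside, 4 mm over the bench, at the bay's centre; axes as the rack's.
- liner_green: the green liner, a flat 52 x 52 x 2 mm plate fixed in one bay of the grey rack; the green-capped bottle starts on it, so it keeps showing that bottle's first place. Origin: centre of its underside, 4 mm over the bench, at the bay's centre; axes as the rack's.
- liner_blue: the blue liner, a flat 52 x 52 x 2 mm plate fixed in one bay of the grey rack; the blue-capped bottle starts on it, so it keeps showing that bottle's first place. Origin: centre of its underside, 4 mm over the bench, at the bay's centre; axes as the rack's.

How it is judged:
By the outcome, as a careful person would: the job done as asked, in the order asked, and still so for the second after the job is handed in, with the robot touching nothing.
It also fails if it takes over 106 s, if anything falls off the work surface, if the arm or the gripper's body presses on something with over 40 N, if the wrist force passes 120 N, or if a joint passes its speed limit or range.

## Working session

There is one attempt and no reset: what is moved stays moved. The work goes in short steps, Python scripts to look and compute and a tool call to move; the robot and the scene stay as the last step left them, time stands still between calls to the robot, and variables do not carry over. Pictures are saved under pics/ and viewed, at most 14 in all, crops included, and the job is handed in when it is done.

Besides the shell and the picture viewer there is one more tool, called after ">>>" by a JSON object that holds its "op" and its "data". apply_moves: Moves the arm, as the interface text tells. Its arguments: {"type":"object","properties":{"commands":{"type":"array","items":{"type":"object","properties":{"grip":{"type":"number"},"dp":{"type":"array","items":{"type":"number"}},"twist":{"type":"array","items":{"type":"number"}}}}},"squeeze":{"type":"number"}},"required":["commands"]}

```bash
mkdir -p pics; python3 - <<'E'
from bench import arm
import cv2,pickle
s=arm.sense();print({k:s[k] for k in('time_s','position','eef_rot','grip_width')})
d={}
for n in('scene','top','wrist'):
    i=arm.get_image(n);d[n]=i;cv2.imwrite(f'pics/{n}0.png',i['image'][:,:,::-1]);print(n,i['fov_y'],i['cx'],i['cy'],i['pose'])
pickle.dump(d,open('d0.pkl','wb'))
E
```

```text
{'time_s': 0.0, 'position': array([0.20170773, 0.59102692, 0.2304519 ]), 'eef_rot': array([-6.88977289e-05,  1.63646253e-01,  9.86518747e-01, -8.13221457e-04]), 'grip_width': 0.08537174099573352}
scene 52.041448521836706 258.53669859226846 183.99967862647054 [[-0.57665791  0.59383612 -0.56109208  0.98877151]
 [ 0.81694456  0.41223684 -0.40331423  0.3266305 ]
 [-0.00819973 -0.69095547 -0.72285082  0.63878753]
 [ 0.          0.          0.          1.        ]]
top 46.368101631816835 247.36317452291792 192.60526099632418 [[-0.01707207 -0.99570589  0.09098525  0.4785887 ]
 [-0.99983466  0.01757071  0.00468222 -0.01779048]
 [-0.00626079 -0.09089028 -0.99584123  0.86788763]
 [ 0.          0.          0.          1.        ]]
wrist 65.15682664007855 256.38791797571577 189.6442247200304 [[ 0.32332156  0.90192579  0.28634427  0.12821334]
 [ 0.94628847 -0.30779808 -0.09898727  0.61581386]
 [-0.00114295  0.302969   -0.95299973  0.37422182]
 [ 0.          0.          0.          1.        ]]
```

View pics/top0.png

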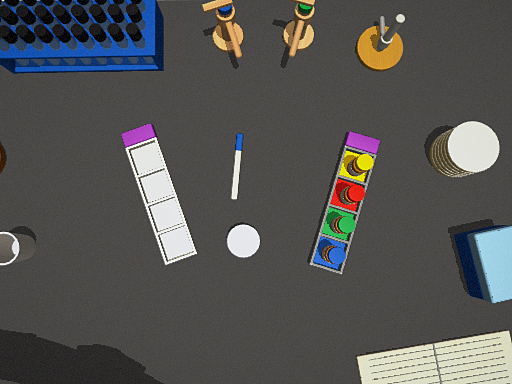

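View pics/scene0.png

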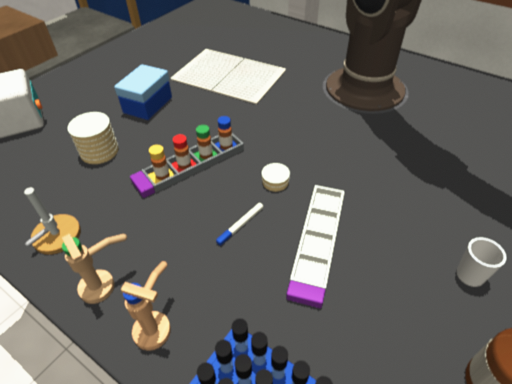

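Top view: from lilac (363,142) the grey rack holds yellow, red, green, blue. The white rack's lilac end is at (139,134). I'll enlarge both for exact pixels.

```bash
python3 - <<'E'
import cv2,pickle
im=pickle.load(open('d0.pkl','rb'))['top']['image'][:,:,::-1]
for n,(x,y) in {'g':(290,120),'w':(110,115)}.items():
    c=cv2.resize(im[y:y+160,x:x+110],None,fx=3.7,fy=3.7,interpolation=cv2.INTER_CUBIC)
    for k in range(0,160,20): cv2.putText(c,str(y+k),(0,int(k*3.7)+4),0,.4,(255,255,0),1);cv2.line(c,(30,int(k*3.7)),(38,int(k*3.7)),(255,255,0),1)
    for k in range(0,110,10): cv2.putText(c,str(x+k),(int(k*3.7)-8,585),0,.35,(255,255,0),1);cv2.line(c,(int(k*3.7),565),(int(k*3.7),572),(255,255,0),1)
    globals()[n]=c
cv2.imwrite('pics/c0.png',cv2.hconcat([g[:,:398],w[:,:398]]))
E
```

```text
(no output)
```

View pics/c0.png

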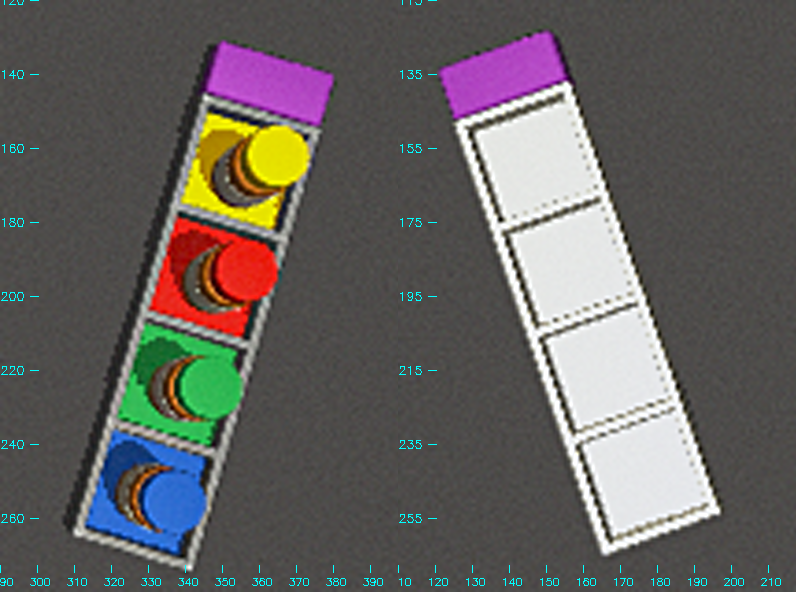

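Crop pixels (scale 3.7): grey corners (205,95),(321,127),(75,533),(191,568); caps yellow (277,155), red (246,270), green (211,386), blue (174,502); white corners (57,120),(175,83),(207,553),(322,513). Now I'll fit the rack poses and cap positions.

```bash
cat > h.py <<'E'
import numpy as np
def ray(im,uv,z):
    f=192/np.tan(np.radians(im['fov_y']/2)); P=im['pose']
    d=P[:3,:3]@[(uv[0]-im['cx'])/f,(uv[1]-im['cy'])/f,1]
    return (P[:3,3]+d*(z-P[2,3])/d[2])[:2]
def fit(m,w):  # rigid 2d
    m,w=np.array(m),np.array(w); a,b=m-m.mean(0),w-w.mean(0)
    th=np.arctan2((a[:,0]*b[:,1]-a[:,1]*b[:,0]).sum(),(a*b).sum())
    R=np.array([[np.cos(th),-np.sin(th)],[np.sin(th),np.cos(th)]]); t=w.mean(0)-R@m.mean(0)
    return R,t,th,w-(m@R.T+t)
E
python3 - <<'E'
import pickle,numpy as np
from h import *
np.set_printoptions(precision=4,suppress=True)
im=pickle.load(open('d0.pkl','rb'))['top']
c=lambda p,o:(p[0]/3.7+o[0]-.4,p[1]/3.7+o[1]-.4)
# lilac at +x; image left = +y
M=[(.1185,.0315),(.1185,-.0315),(-.1185,.0315),(-.1185,-.0315),(.1485,.0315),(.1485,-.0315)]
G=[(205,95),(321,127),(75,533),(191,568),(220,42),(334,76)]
W=[(57,120),(175,83),(207,553),(322,513),(42,72),(154,32)]
for n,L,o in(('grey',G,(290,120)),('white',W,(110,115))):
    R,t,th,r=fit(M,[ray(im,c(p,o),.022) for p in L])
    print(n,t,np.degrees(th),'res mm',r.round(4).tolist())
    for x in(.087,.029,-.029,-.087):print('  bay',x,R@[x,0]+t)
    if n=='grey':
        for k,p in dict(y=(277,155),r=(246,270),g=(211,386),b=(174,502)).items():
            q=ray(im,c(p,o),.086);print(k,q,'rack',R.T@(q-t))
E
```

```text
grey [ 0.5222 -0.1939] -18.29467144550229 res mm [[-0.0012, -0.0007], [0.0008, 0.0], [0.0011, -0.0014], [0.0025, 0.0006], [-0.002, -0.0001], [-0.0012, 0.0016]]
  bay 0.087 [ 0.6048 -0.2212]
  bay 0.029 [ 0.5497 -0.203 ]
  bay -0.029 [ 0.4946 -0.1848]
  bay -0.087 [ 0.4396 -0.1666]
y [ 0.6014 -0.2211] rack [ 0.0837 -0.001 ]
r [ 0.5467 -0.2042] rack [ 0.0266 -0.0021]
g [ 0.4923 -0.1857] rack [-0.0309 -0.0016]
b [ 0.4386 -0.1664] rack [-0.0879 -0.0002]
white [0.5445 0.1502] 18.87686039413623 res mm [[0.0013, 0.0007], [-0.0008, -0.0008], [0.0023, -0.0003], [0.001, 0.0011], [-0.0017, -0.001], [-0.002, 0.0004]]
  bay 0.087 [0.6268 0.1784]
  bay 0.029 [0.5719 0.1596]
  bay -0.029 [0.517  0.1409]
  bay -0.087 [0.4621 0.1221]
```

>>> {"op": "apply_moves", "data": {"commands": [{"grip": 1,"dp": [-0.0267,-0.0266,0]},{"grip": 1,"dp": [-0.0267,-0.0266,0]},{"grip": 1,"dp": [-0.0267,-0.0266,0]},{"grip": 1,"dp": [-0.0267,-0.0266,0]},{"grip": 1,"dp": [-0.0267,-0.0266,0]},{"grip": 1,"dp": [-0.0267,-0.0266,0]},{"grip": 1,"dp": [-0.0267,-0.0266,0]},{"grip": 1,"dp": [-0.0267,-0.0266,0]}]}}

```text
validation failed for argument at $.co...
```

>>> {"op": "apply_moves", "data": {"commands": [{"grip": 1.0,"dp": [-0.0267,-0.0266,0.0],"twist": [0.0,0.0,0.0]},{"grip": 1.0,"dp": [-0.0267,-0.0266,0.0],"twist": [0.0,0.0,0.0]},{"grip": 1.0,"dp": [-0.0267,-0.0266,0.0],"twist": [0.0,0.0,0.0]},{"grip": 1.0,"dp": [-0.0267,-0.0266,0.0],"twist": [0.0,0.0,0.0]},{"grip": 1.0,"dp": [-0.0267,-0.0266,0.0],"twist": [0.0,0.0,0.0]},{"grip": 1.0,"dp": [-0.0267,-0.0266,0.0],"twist": [0.0,0.0,0.0]},{"grip": 1.0,"dp": [-0.0267,-0.0266,0.0],"twist": [0.0,0.0,0.0]},{"grip": 1.0,"dp": [-0.0267,-0.0266,0.0],"twist": [0.0,0.0,0.0]}]}}

```text
time_s: 0.82
position: [0.3356, 0.3193, 0.2313]
eef_rot: [-0.0, 0.164, 0.987, 0.0]
ft_force: [1.0, -0.1, 0.4]
grip_width: 0.0854
grip_force: 0.0
```

>>> {"op": "apply_moves", "data": {"commands": [{"grip": 1.0,"dp": [-0.0267,-0.0266,0.0],"twist": [0.0,0.0,0.0]},{"grip": 1.0,"dp": [-0.0267,-0.0266,0.0],"twist": [0.0,0.0,0.0]},{"grip": 1.0,"dp": [-0.0267,-0.0266,0.0],"twist": [0.0,0.0,0.0]},{"grip": 1.0,"dp": [-0.0267,-0.0266,0.0],"twist": [0.0,0.0,0.0]},{"grip": 1.0,"dp": [-0.0267,-0.0266,0.0],"twist": [0.0,0.0,0.0]},{"grip": 1.0,"dp": [-0.0267,-0.0266,0.0],"twist": [0.0,0.0,0.0]},{"grip": 1.0,"dp": [-0.0267,-0.0266,0.0],"twist": [0.0,0.0,0.0]},{"grip": 1.0,"dp": [-0.0267,-0.0266,0.0],"twist": [0.0,0.0,0.0]}]}}

```text
time_s: 1.48
position: [0.4691, 0.049, 0.2314]
eef_rot: [0.0, 0.164, 0.987, 0.0]
ft_force: [0.3, 1.2, 0.3]
grip_width: 0.0852
grip_force: 0.0
```

>>> {"op": "apply_moves", "data": {"commands": [{"grip": 1.0,"dp": [-0.0267,-0.0266,0.0],"twist": [0.0,0.0,0.0]},{"grip": 1.0,"dp": [-0.0267,-0.0266,0.0],"twist": [0.0,0.0,0.0]},{"grip": 1.0,"dp": [-0.0267,-0.0266,0.0],"twist": [0.0,0.0,0.0]},{"grip": 1.0,"dp": [-0.0267,-0.0266,0.0],"twist": [0.0,0.0,0.0]},{"grip": 1.0,"dp": [-0.0267,-0.0266,0.0],"twist": [0.0,0.0,0.0]},{"grip": 1.0,"dp": [-0.0267,-0.0266,0.0],"twist": [0.0,0.0,0.0]},{"grip": 1.0,"dp": [-0.0267,-0.0266,0.0],"twist": [0.0,0.0,0.0]},{"grip": 1.0,"dp": [-0.02,-0.02,0.0],"twist": [0.0,0.0,0.0]}]}}

```text
time_s: 2.15
position: [0.5984, -0.2144, 0.2309]
eef_rot: [-0.0, 0.164, 0.986, -0.001]
ft_force: [-0.1, 0.7, 0.1]
grip_width: 0.0855
grip_force: 0.0
```

```bash
cat >> h.py <<'E'
from scipy.spatial.transform import Rotation
def to(s,x,y):
    w,a,b,c=s['eef_rot'];R=Rotation.from_quat([a,b,c,w]).as_matrix()
    d=np.array([x,y,s['position'][2]])-s['position']; return (R.T@d).round(4), np.degrees(np.arctan2(R[1,1],R[0,1])).round(2)
E
python3 - <<'E'
from bench import arm
from h import *
import cv2,pickle
s=arm.sense();print(s['time_s'],s['position'],to(s,.6014,-.2211))
i=arm.get_image('wrist');print(i['pose'])
pickle.dump(i,open('w1.pkl','wb'));cv2.imwrite('pics/w1.png',i['image'][:,:,::-1])
E
```

```text
2.15 [ 0.59842606 -0.21436017  0.23090176] (array([-0.005 , -0.0054,  0.    ]), np.float64(71.08))
[[ 3.24638255e-01  9.01470132e-01  2.86289373e-01  5.24964278e-01]
 [ 9.45837942e-01 -3.09163664e-01 -9.90374526e-02 -1.89589091e-01]
 [-7.69033805e-04  3.02934697e-01 -9.53011006e-01  3.74603829e-01]
 [ 0.00000000e+00  0.00000000e+00  0.00000000e+00  1.00000000e+00]]
```

View pics/w1.png

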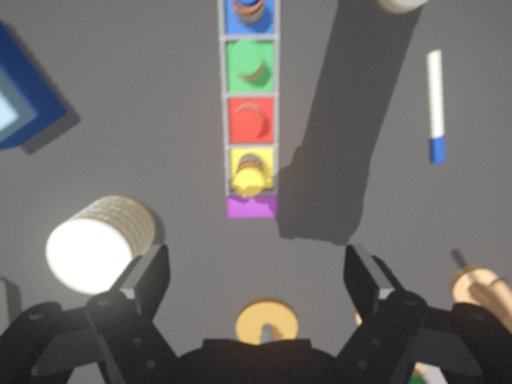

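Wrist view: rack runs up the image, lilac at (251,206), yellow cap's top about (248,183), red about (248,122), no neighbour near the finger paths. Compare with the top estimate.

```bash
python3 - <<'E'
from h import *
import pickle,cv2
i=pickle.load(open('w1.pkl','rb'))
P=i['pose'];f=192/np.tan(np.radians(i['fov_y']/2))
for n,p in dict(y=(.6014,-.2211,.086),r=(.5467,-.2042,.086),b=(.4386,-.1664,.086),lil1=(.522+.1485*.9495,-.1939-.1485*.3139,.022),tcp=(.5984,-.2144,.2309)).items():
    c=P[:3,:3].T@(np.array(p)-P[:3,3]);print(n,f*c[:2]/c[2]+[i['cx'],i['cy']])
c=cv2.resize(i['image'][90:225,200:300,::-1],None,fx=4.4,fy=4.4,interpolation=cv2.INTER_CUBIC);cv2.imwrite('pics/w1c.png',c)
E
```

```text
y [251.61285158 180.85021282]
r [249.43565262 122.35002879]
b [249.26191694 -19.27746624]
lil1 [253.95336366 215.9842172 ]
tcp [257.29337959 246.46354529]
```

View pics/w1c.png

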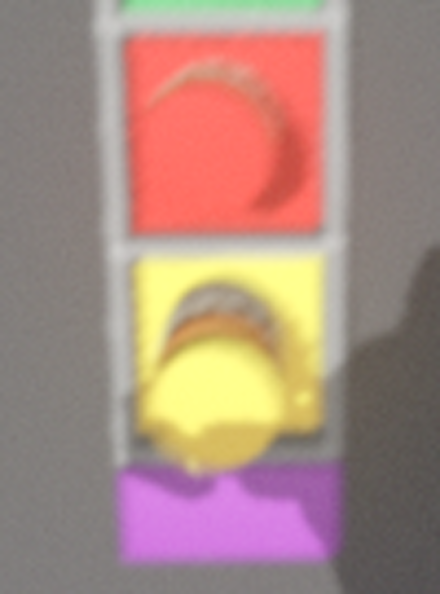

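Yellow cap measures (248.4,181.4) against a predicted (251.6,180.9), so it agrees within 3 mm; the lilac end agrees to 2 px. Descending.

>>> {"op": "apply_moves", "data": {"commands": [{"grip": 1.0,"dp": [-0.005,-0.007,0.0],"twist": [0.0,0.0,0.0]},{"grip": 1.0,"dp": [0.0,0.0,0.03],"twist": [0.0,0.0,0.0]},{"grip": 1.0,"dp": [0.0,0.0,0.03],"twist": [0.0,0.0,0.0]},{"grip": 1.0,"dp": [0.0,0.0,0.03],"twist": [0.0,0.0,0.0]},{"grip": 1.0,"dp": [0.0,0.0,0.03],"twist": [0.0,0.0,0.0]},{"grip": 1.0,"dp": [0.0,0.0,0.03],"twist": [0.0,0.0,0.0]},{"grip": 1.0,"dp": [0.0,0.0,0.03],"twist": [0.0,0.0,0.0]},{"grip": 1.0,"dp": [0.0,0.0,0.022],"twist": [0.0,0.0,0.0]}]}}

```text
time_s: 2.87
position: [0.5993, -0.2177, 0.0266]
eef_rot: [-0.001, 0.163, 0.987, 0.001]
ft_force: [0.2, 0.3, -1.0]
grip_width: 0.0852
grip_force: 0.0
```

>>> {"op": "apply_moves", "data": {"commands": [{"grip": 0.6,"dp": [0.0,0.0,0.0],"twist": [0.0,0.0,0.0]},{"grip": 0.5,"dp": [0.0,0.0,0.0],"twist": [0.0,0.0,0.0]},{"grip": 0.4,"dp": [0.0,0.0,0.0],"twist": [0.0,0.0,0.0]},{"grip": 0.35,"dp": [0.0,0.0,0.0],"twist": [0.0,0.0,0.0]},{"grip": 0.3,"dp": [0.0,0.0,0.0],"twist": [0.0,0.0,0.0]},{"grip": 0.2,"dp": [0.0,0.0,0.0],"twist": [0.0,0.0,0.0]},{"grip": 0.2,"dp": [0.0,0.0,0.0],"twist": [0.0,0.0,0.0]},{"grip": 0.2,"dp": [0.0,0.0,0.0],"twist": [0.0,0.0,0.0]}], "squeeze": 25.0}}

```text
time_s: 3.53
position: [0.6017, -0.2199, 0.0314]
eef_rot: [0.002, 0.164, 0.987, -0.0]
ft_force: [0.1, 0.4, 6.4]
grip_width: 0.0312
grip_force: 26.5
```

>>> {"op": "apply_moves", "data": {"commands": [{"grip": 0.2,"dp": [0.0,0.0,-0.005],"twist": [0.0,0.0,0.0]},{"grip": 0.2,"dp": [0.0,0.0,-0.015],"twist": [0.0,0.0,0.0]},{"grip": 0.2,"dp": [0.0,0.0,-0.025],"twist": [0.0,0.0,0.0]},{"grip": 0.2,"dp": [0.0,0.0,-0.03],"twist": [0.0,0.0,0.0]},{"grip": 0.2,"dp": [0.0,0.0,-0.03],"twist": [0.0,0.0,0.0]},{"grip": 0.2,"dp": [0.0,0.0,-0.015],"twist": [0.0,0.0,0.0]},{"grip": 0.2,"dp": [0.0,0.0,0.0],"twist": [0.0,0.0,-6.3]},{"grip": 0.2,"dp": [0.0,0.0,0.0],"twist": [0.0,0.0,-6.3]}], "squeeze": 30.0}}

```text
time_s: 4.2
position: [0.6012, -0.2195, 0.1516]
eef_rot: [0.002, 0.052, 0.999, -0.0]
ft_force: [-0.5, 0.6, -0.7]
grip_width: 0.0308
grip_force: 29.8
```

>>> {"op": "apply_moves", "data": {"commands": [{"grip": 0.2,"dp": [0.0,0.0,0.0],"twist": [0.0,0.0,-6.3]},{"grip": 0.2,"dp": [0.0,0.0,0.0],"twist": [0.0,0.0,-6.3]},{"grip": 0.2,"dp": [0.0,0.0,0.0],"twist": [0.0,0.0,-6.3]},{"grip": 0.2,"dp": [0.0,0.0,0.0],"twist": [0.0,0.0,-6.3]},{"grip": 0.2,"dp": [0.0,0.0,0.0],"twist": [0.0,0.0,0.0]},{"grip": 0.2,"dp": [0.0,0.0,0.0],"twist": [0.0,0.0,0.0]}]}}

```text
time_s: 4.7
position: [0.6003, -0.2196, 0.1498]
eef_rot: [0.0, -0.163, 0.987, 0.0]
ft_force: [0.4, 0.3, -0.6]
grip_width: 0.0314
grip_force: 29.8
```

```bash
python3 - <<'E'
from bench import arm
from h import *
s=arm.sense();print(s['time_s'],s['position'],s['grip_width'],s['grip_force'],s['ft_force'])
for x,y in((.4621,.1221),(.517,.1409),(.5719,.1596),(.6268,.1784)):print(to(s,x,y))
E
```

```text
4.7 [ 0.60032004 -0.21958025  0.14977843] 0.0313655479262149 29.771231710910797 [ 0.44211624  0.27159996 -0.62273012]
(array([0.021, 0.368, 0.   ]), np.float64(108.75))
(array([-0.037 ,  0.3681,  0.    ]), np.float64(108.75))
(array([-9.500e-02,  3.682e-01,  1.000e-04]), np.float64(108.75))
(array([-1.530e-01,  3.683e-01,  1.000e-04]), np.float64(108.75))
```

>>> {"op": "apply_moves", "data": {"commands": [{"grip": 0.2,"dp": [0.003,0.02,0.0],"twist": [0.0,0.0,0.0]},{"grip": 0.2,"dp": [0.003,0.03,0.0],"twist": [0.0,0.0,0.0]},{"grip": 0.2,"dp": [0.003,0.035,0.0],"twist": [0.0,0.0,0.0]},{"grip": 0.2,"dp": [0.003,0.035,0.0],"twist": [0.0,0.0,0.0]},{"grip": 0.2,"dp": [0.003,0.035,0.0],"twist": [0.0,0.0,0.0]},{"grip": 0.2,"dp": [0.003,0.035,0.0],"twist": [0.0,0.0,0.0]},{"grip": 0.2,"dp": [0.003,0.035,0.0],"twist": [0.0,0.0,0.0]},{"grip": 0.2,"dp": [0.0,0.035,0.0],"twist": [0.0,0.0,0.0]}]}}

```text
time_s: 5.37
position: [0.4948, 0.0208, 0.1496]
eef_rot: [0.0, -0.162, 0.987, 0.0]
ft_force: [1.9, 0.1, -1.1]
grip_width: 0.0313
grip_force: 29.9
```

>>> {"op": "apply_moves", "data": {"commands": [{"grip": 0.2,"dp": [0.0,0.035,0.0],"twist": [0.0,0.0,0.0]},{"grip": 0.2,"dp": [0.0,0.03,0.0],"twist": [0.0,0.0,0.0]},{"grip": 0.2,"dp": [0.0,0.023,0.0],"twist": [0.0,0.0,0.0]},{"grip": 0.2,"dp": [0.0,0.015,0.0],"twist": [0.0,0.0,0.0]},{"grip": 0.2,"dp": [0.0,0.005,0.0],"twist": [0.0,0.0,0.0]},{"grip": 0.2,"dp": [0.0,0.0,0.0],"twist": [0.0,0.0,0.0]},{"grip": 0.2,"dp": [0.0,0.0,0.0],"twist": [0.0,0.0,0.0]}]}}

```text
time_s: 5.95
position: [0.4613, 0.121, 0.1494]
eef_rot: [0.0, -0.164, 0.986, -0.0]
ft_force: [-0.6, -0.1, 0.2]
grip_width: 0.0311
grip_force: 29.9
```

```bash
python3 - <<'E'
from bench import arm
from h import *
import cv2
s=arm.sense();print(s['time_s'],s['position'],s['grip_width'],s['grip_force'],s['ft_force'],to(s,.4621,.1221))
a=arm.get_image('top')['image'][70:290,90:400,::-1];b=arm.get_image('scene')['image'][100:320,100:400,::-1]
w=arm.get_image('wrist')['image'][::2,::2,::-1]
cv2.imwrite('pics/m1.png',cv2.hconcat([cv2.resize(a,(400,284)),cv2.resize(b,(400,284))]))
E
```

```text
5.95 [0.46126278 0.12102878 0.14941933] 0.03110092326747881 29.90546464920044 [-0.62198672 -0.07197115  0.18348218] (array([-0.0011,  0.0007, -0.    ]), np.float64(108.86))
```

View pics/m1.png

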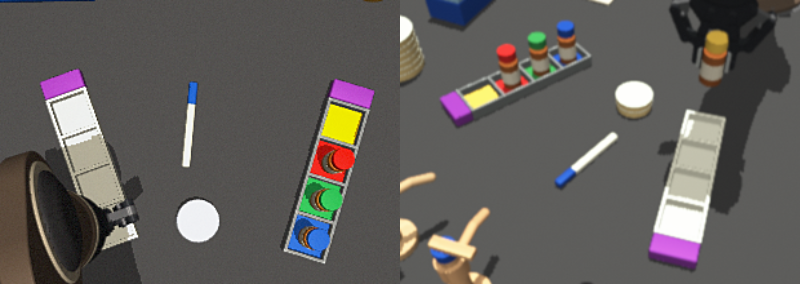

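Bottle hangs upright above the far bay; the other three stand undisturbed. Lowering.

>>> {"op": "apply_moves", "data": {"commands": [{"grip": 0.2,"dp": [0.0,0.0,0.025],"twist": [0.0,0.0,0.0]},{"grip": 0.2,"dp": [0.0,0.0,0.03],"twist": [0.0,0.0,0.0]},{"grip": 0.2,"dp": [0.0,0.0,0.03],"twist": [0.0,0.0,0.0]},{"grip": 0.2,"dp": [0.0,0.0,0.02],"twist": [0.0,0.0,0.0]},{"grip": 0.2,"dp": [0.0,0.0,0.007],"twist": [0.0,0.0,0.0]},{"grip": 0.2,"dp": [0.0,0.0,0.002],"twist": [0.0,0.0,0.0]},{"grip": 0.2,"dp": [0.0,0.0,0.0],"twist": [0.0,0.0,0.0]}]}}

```text
time_s: 6.68
position: [0.4614, 0.1212, 0.0354]
eef_rot: [-0.0, -0.164, 0.986, -0.0]
ft_force: [-0.2, -0.3, -0.5]
grip_width: 0.0311
grip_force: 29.9
```

>>> {"op": "apply_moves", "data": {"commands": [{"grip": 0.2,"dp": [0.0,0.0,0.001],"twist": [0.0,0.0,0.0]},{"grip": 0.2,"dp": [0.0,0.0,0.0],"twist": [0.0,0.0,0.0]},{"grip": 0.2,"dp": [0.0,0.0,0.0],"twist": [0.0,0.0,0.0]}]}}

```text
time_s: 6.93
position: [0.4618, 0.122, 0.0353]
eef_rot: [0.001, -0.165, 0.986, 0.0]
ft_force: [-0.4, 0.2, -0.2]
grip_width: 0.0312
grip_force: 29.9
```

>>> {"op": "apply_moves", "data": {"commands": [{"grip": 0.2,"dp": [0.0,0.0,0.001],"twist": [0.0,0.0,0.0]},{"grip": 0.2,"dp": [0.0,0.0,0.001],"twist": [0.0,0.0,0.0]},{"grip": 0.2,"dp": [0.0,0.0,0.0],"twist": [0.0,0.0,0.0]}]}}

```text
time_s: 7.18
position: [0.461, 0.1219, 0.0324]
eef_rot: [0.0, -0.165, 0.986, 0.0]
ft_force: [0.5, -0.2, -1.0]
grip_width: 0.0313
grip_force: 29.9
```

>>> {"op": "apply_moves", "data": {"commands": [{"grip": 0.2,"dp": [0.0,0.0,0.001],"twist": [0.0,0.0,0.0]},{"grip": 0.2,"dp": [0.0,0.0,0.0],"twist": [0.0,0.0,0.0]},{"grip": 0.2,"dp": [0.0,0.0,0.0],"twist": [0.0,0.0,0.0]}]}}

```text
time_s: 7.43
position: [0.4611, 0.1219, 0.0314]
eef_rot: [0.0, -0.165, 0.986, 0.0]
ft_force: [0.2, -0.2, 1.7]
grip_width: 0.0315
grip_force: 30.2
```

Floor contact at z≈0.0315. Release and rise.

>>> {"op": "apply_moves", "data": {"commands": [{"grip": 0.4,"dp": [0.0,0.0,0.0],"twist": [0.0,0.0,0.0]},{"grip": 0.5,"dp": [0.0,0.0,0.0],"twist": [0.0,0.0,0.0]},{"grip": 0.6,"dp": [0.0,0.0,0.0],"twist": [0.0,0.0,0.0]},{"grip": 0.8,"dp": [0.0,0.0,0.0],"twist": [0.0,0.0,0.0]},{"grip": 1.0,"dp": [0.0,0.0,0.0],"twist": [0.0,0.0,0.0]},{"grip": 1.0,"dp": [0.0,0.0,-0.01],"twist": [0.0,0.0,0.0]},{"grip": 1.0,"dp": [0.0,0.0,-0.03],"twist": [0.0,0.0,0.0]},{"grip": 1.0,"dp": [0.0,0.0,-0.035],"twist": [0.0,0.0,0.0]}]}}

```text
time_s: 8.1
position: [0.4595, 0.1211, 0.1062]
eef_rot: [-0.002, -0.165, 0.986, -0.001]
ft_force: [0.8, 0.3, -1.1]
grip_width: 0.0854
grip_force: 0.0
```

>>> {"op": "apply_moves", "data": {"commands": [{"grip": 1.0,"dp": [0.0,0.0,-0.035],"twist": [0.0,0.0,0.0]},{"grip": 1.0,"dp": [0.0,0.0,-0.02],"twist": [0.0,0.0,6.3]},{"grip": 1.0,"dp": [0.0,0.0,0.0],"twist": [0.0,0.0,6.3]},{"grip": 1.0,"dp": [0.0,0.0,0.0],"twist": [0.0,0.0,6.3]},{"grip": 1.0,"dp": [0.0,0.0,0.0],"twist": [0.0,0.0,6.3]},{"grip": 1.0,"dp": [0.0,0.0,0.0],"twist": [0.0,0.0,6.3]},{"grip": 1.0,"dp": [0.0,0.0,0.0],"twist": [0.0,0.0,5.5]},{"grip": 1.0,"dp": [0.0,0.0,0.0],"twist": [0.0,0.0,0.0]}]}}

```text
time_s: 8.77
position: [0.4609, 0.1218, 0.162]
eef_rot: [0.0, 0.159, 0.987, 0.0]
ft_force: [-0.5, 0.1, -0.6]
grip_width: 0.0853
grip_force: 0.0
```

```bash
python3 - <<'E'
from bench import arm
from h import *
s=arm.sense();print(s['time_s'],s['position'],s['grip_width'],s['ft_force'])
for x,y in((.5465,-.2052),(.4920,-.1867),(.4386,-.1674)):print(to(s,x,y))
E
```

```text
8.7667 [0.46089974 0.12177072 0.16198357] 0.08530499040290014 [-0.53250905  0.06733702 -0.60423377]
(array([-1.839e-01, -2.836e-01, -1.000e-04]), np.float64(71.71))
(array([-1.263e-01, -2.831e-01, -1.000e-04]), np.float64(71.71))
(array([-6.960e-02, -2.816e-01, -1.000e-04]), np.float64(71.71))
```

>>> {"op": "apply_moves", "data": {"commands": [{"grip": 1.0,"dp": [-0.0184,-0.0284,0.0],"twist": [0.0,0.0,0.0]},{"grip": 1.0,"dp": [-0.0184,-0.0284,0.0],"twist": [0.0,0.0,0.0]},{"grip": 1.0,"dp": [-0.0184,-0.0284,0.0],"twist": [0.0,0.0,0.0]},{"grip": 1.0,"dp": [-0.0184,-0.0284,0.0],"twist": [0.0,0.0,0.0]},{"grip": 1.0,"dp": [-0.0184,-0.0284,0.0],"twist": [0.0,0.0,0.0]},{"grip": 1.0,"dp": [-0.0184,-0.0284,0.0],"twist": [0.0,0.0,0.0]},{"grip": 1.0,"dp": [-0.0184,-0.0284,0.0],"twist": [0.0,0.0,0.0]},{"grip": 1.0,"dp": [-0.0184,-0.0284,0.0],"twist": [0.0,0.0,0.0]}]}}

```text
time_s: 9.43
position: [0.5307, -0.1414, 0.1618]
eef_rot: [0.0, 0.155, 0.988, 0.0]
ft_force: [0.8, -0.5, 0.4]
grip_width: 0.0849
grip_force: 0.0
```

>>> {"op": "apply_moves", "data": {"commands": [{"grip": 1.0,"dp": [-0.0184,-0.0284,0.0],"twist": [0.0,0.0,0.0]},{"grip": 1.0,"dp": [-0.0134,-0.02,0.0],"twist": [0.0,0.0,0.0]},{"grip": 1.0,"dp": [-0.005,-0.0084,0.0],"twist": [0.0,0.0,0.0]},{"grip": 1.0,"dp": [0.0,0.0,0.0],"twist": [0.0,0.0,0.0]},{"grip": 1.0,"dp": [0.0,0.0,0.0],"twist": [0.0,0.0,0.0]}]}}

```text
time_s: 9.85
position: [0.5477, -0.2046, 0.1612]
eef_rot: [-0.0, 0.156, 0.988, 0.0]
ft_force: [-0.3, 0.6, -0.0]
grip_width: 0.0856
grip_force: 0.0
```

```bash
python3 - <<'E'
from bench import arm
from h import *
import cv2
s=arm.sense();print(s['time_s'],s['position'],to(s,.5465,-.2052))
i=arm.get_image('wrist');P=i['pose'];f=192/np.tan(np.radians(i['fov_y']/2))
for p in((.5467,-.2042,.086),(.4923,-.1857,.086)):
    c=P[:3,:3].T@(np.array(p)-P[:3,3]);print(f*c[:2]/c[2]+[i['cx'],i['cy']])
a=arm.get_image('top')['image'][100:280,100:400,::-1]
cv2.imwrite('pics/w2.png',cv2.hconcat([i['image'][:,100:400,::-1],cv2.resize(a,(480,384))]))
E
```

```text
9.85 [ 0.54765044 -0.20462443  0.16117373] (array([ 0.0009, -0.0009,  0.    ]), np.float64(72.02))
[257.09101203 198.31579292]
[258.24033145 122.2706977 ]
```

View pics/w2.png

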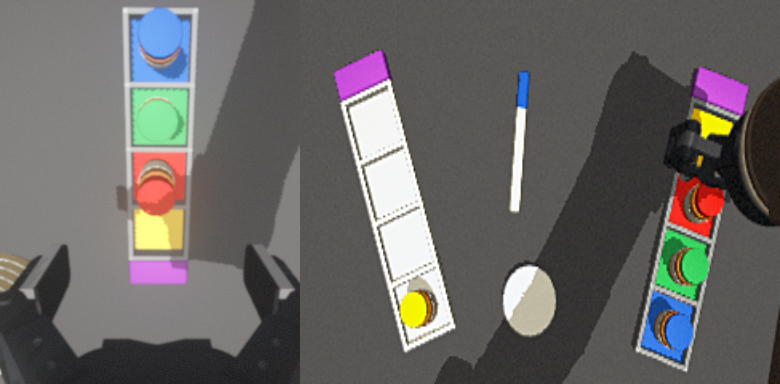

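Yellow stands in the far white bay. Red cap at wrist pixel (257,196), as predicted. Descend and grip.

>>> {"op": "apply_moves", "data": {"commands": [{"grip": 1.0,"dp": [0.0,0.0,0.025],"twist": [0.0,0.0,0.0]},{"grip": 1.0,"dp": [0.0,0.0,0.03],"twist": [0.0,0.0,0.0]},{"grip": 1.0,"dp": [0.0,0.0,0.03],"twist": [0.0,0.0,0.0]},{"grip": 1.0,"dp": [0.0,0.0,0.03],"twist": [0.0,0.0,0.0]},{"grip": 1.0,"dp": [0.0,0.0,0.014],"twist": [0.0,0.0,0.0]},{"grip": 1.0,"dp": [0.0,0.0,0.0],"twist": [0.0,0.0,0.0]}]}}

```text
time_s: 10.45
position: [0.5458, -0.2021, 0.029]
eef_rot: [-0.003, 0.155, 0.988, 0.001]
ft_force: [-0.5, -0.0, 0.5]
grip_width: 0.0857
grip_force: 0.0
```

>>> {"op": "apply_moves", "data": {"commands": [{"grip": 0.6,"dp": [0.0,0.0,0.0],"twist": [0.0,0.0,0.0]},{"grip": 0.5,"dp": [0.0,0.0,0.0],"twist": [0.0,0.0,0.0]},{"grip": 0.4,"dp": [0.0,0.0,0.0],"twist": [0.0,0.0,0.0]},{"grip": 0.35,"dp": [0.0,0.0,0.0],"twist": [0.0,0.0,0.0]},{"grip": 0.3,"dp": [0.0,0.0,0.0],"twist": [0.0,0.0,0.0]},{"grip": 0.2,"dp": [0.0,0.0,0.0],"twist": [0.0,0.0,0.0]},{"grip": 0.2,"dp": [0.0,0.0,0.0],"twist": [0.0,0.0,0.0]},{"grip": 0.2,"dp": [0.0,0.0,0.0],"twist": [0.0,0.0,0.0]}], "squeeze": 30.0}}

```text
time_s: 11.12
position: [0.5489, -0.2053, 0.0337]
eef_rot: [0.001, 0.157, 0.988, 0.0]
ft_force: [-0.8, 0.2, 6.4]
grip_width: 0.031
grip_force: 29.3
```

>>> {"op": "apply_moves", "data": {"commands": [{"grip": 0.2,"dp": [0.0,0.0,-0.005],"twist": [0.0,0.0,0.0]},{"grip": 0.2,"dp": [0.0,0.0,-0.015],"twist": [0.0,0.0,0.0]},{"grip": 0.2,"dp": [0.0,0.0,-0.025],"twist": [0.0,0.0,0.0]},{"grip": 0.2,"dp": [0.0,0.0,-0.03],"twist": [0.0,0.0,0.0]},{"grip": 0.2,"dp": [0.0,0.0,-0.03],"twist": [0.0,0.0,0.0]},{"grip": 0.2,"dp": [0.0,0.0,-0.015],"twist": [0.0,0.0,0.0]},{"grip": 0.2,"dp": [0.0,0.0,0.0],"twist": [0.0,0.0,-6.1]},{"grip": 0.2,"dp": [0.0,0.0,0.0],"twist": [0.0,0.0,-6.1]}]}}

```text
time_s: 11.78
position: [0.5487, -0.2054, 0.1543]
eef_rot: [0.002, 0.049, 0.999, -0.0]
ft_force: [-0.6, -0.1, -1.8]
grip_width: 0.0311
grip_force: 29.9
```

>>> {"op": "apply_moves", "data": {"commands": [{"grip": 0.2,"dp": [0.0,0.0,0.0],"twist": [0.0,0.0,-6.1]},{"grip": 0.2,"dp": [0.0,0.0,0.0],"twist": [0.0,0.0,-6.1]},{"grip": 0.2,"dp": [0.0,0.0,0.0],"twist": [0.0,0.0,-6.1]},{"grip": 0.2,"dp": [0.0,0.0,0.0],"twist": [0.0,0.0,-6.1]},{"grip": 0.2,"dp": [0.0,0.0,0.0],"twist": [0.0,0.0,0.0]},{"grip": 0.2,"dp": [0.0,0.0,0.0],"twist": [0.0,0.0,0.0]}]}}

```text
time_s: 12.28
position: [0.5479, -0.2055, 0.1526]
eef_rot: [0.0, -0.159, 0.987, 0.0]
ft_force: [-0.7, -0.4, -0.9]
grip_width: 0.0306
grip_force: 29.9
```

```bash
python3 - <<'E'
from bench import arm
from h import *
s=arm.sense();print(s['time_s'],s['position'],s['grip_width'],s['grip_force'],s['ft_force'])
print(to(s,.517,.1409))
E
```

```text
12.2833 [ 0.54787781 -0.2054529   0.15262569] 0.03064491843857077 29.892476499080658 [-0.74629905 -0.35376451 -0.86918561]
(array([-0.0797,  0.3385,  0.    ]), np.float64(108.35))
```

>>> {"op": "apply_moves", "data": {"commands": [{"grip": 0.2,"dp": [-0.0047,0.02,0.0],"twist": [0.0,0.0,0.0]},{"grip": 0.2,"dp": [-0.007,0.03,0.0],"twist": [0.0,0.0,0.0]},{"grip": 0.2,"dp": [-0.0082,0.035,0.0],"twist": [0.0,0.0,0.0]},{"grip": 0.2,"dp": [-0.0082,0.035,0.0],"twist": [0.0,0.0,0.0]},{"grip": 0.2,"dp": [-0.0082,0.035,0.0],"twist": [0.0,0.0,0.0]},{"grip": 0.2,"dp": [-0.0082,0.035,0.0],"twist": [0.0,0.0,0.0]},{"grip": 0.2,"dp": [-0.0082,0.035,0.0],"twist": [0.0,0.0,0.0]},{"grip": 0.2,"dp": [-0.0082,0.035,0.0],"twist": [0.0,0.0,0.0]}]}}

```text
time_s: 12.95
position: [0.5226, 0.0622, 0.1526]
eef_rot: [0.0, -0.159, 0.987, 0.0]
ft_force: [-0.2, -0.5, -0.1]
grip_width: 0.031
grip_force: 30.0
```

>>> {"op": "apply_moves", "data": {"commands": [{"grip": 0.2,"dp": [-0.007,0.03,0.0],"twist": [0.0,0.0,0.0]},{"grip": 0.2,"dp": [-0.006,0.025,0.0],"twist": [0.0,0.0,0.0]},{"grip": 0.2,"dp": [-0.004,0.0155,0.0],"twist": [0.0,0.0,0.0]},{"grip": 0.2,"dp": [-0.0018,0.008,0.0],"twist": [0.0,0.0,0.0]},{"grip": 0.2,"dp": [0.0,0.0,0.0],"twist": [0.0,0.0,0.0]},{"grip": 0.2,"dp": [0.0,0.0,0.0],"twist": [0.0,0.0,0.0]}]}}

```text
time_s: 13.45
position: [0.5159, 0.1402, 0.1523]
eef_rot: [-0.0, -0.16, 0.987, -0.0]
ft_force: [-0.7, -0.5, -0.4]
grip_width: 0.0313
grip_force: 30.0
```

Now lower 0.116, then creep (contact expected near z = 0.0335).

>>> {"op": "apply_moves", "data": {"commands": [{"grip": 0.2,"dp": [0.0,0.0,0.025],"twist": [0.0,0.0,0.0]},{"grip": 0.2,"dp": [0.0,0.0,0.03],"twist": [0.0,0.0,0.0]},{"grip": 0.2,"dp": [0.0,0.0,0.03],"twist": [0.0,0.0,0.0]},{"grip": 0.2,"dp": [0.0,0.0,0.02],"twist": [0.0,0.0,0.0]},{"grip": 0.2,"dp": [0.0,0.0,0.009],"twist": [0.0,0.0,0.0]},{"grip": 0.2,"dp": [0.0,0.0,0.002],"twist": [0.0,0.0,0.0]},{"grip": 0.2,"dp": [0.0,0.0,0.0],"twist": [0.0,0.0,0.0]}]}}

```text
time_s: 14.03
position: [0.5162, 0.1398, 0.0364]
eef_rot: [-0.0, -0.16, 0.987, -0.0]
ft_force: [0.0, -0.8, 0.9]
grip_width: 0.0311
grip_force: 30.0
```

>>> {"op": "apply_moves", "data": {"commands": [{"grip": 0.2,"dp": [0.0,0.0,0.001],"twist": [0.0,0.0,0.0]},{"grip": 0.2,"dp": [0.0,0.0,0.001],"twist": [0.0,0.0,0.0]},{"grip": 0.2,"dp": [0.0,0.0,0.0],"twist": [0.0,0.0,0.0]},{"grip": 0.2,"dp": [0.0,0.0,0.0],"twist": [0.0,0.0,0.0]}]}}

```text
time_s: 14.37
position: [0.5163, 0.1412, 0.0351]
eef_rot: [0.001, -0.161, 0.987, 0.0]
ft_force: [0.4, -0.5, -1.7]
grip_width: 0.0308
grip_force: 30.0
```

>>> {"op": "apply_moves", "data": {"commands": [{"grip": 0.2,"dp": [0.0,0.0,0.001],"twist": [0.0,0.0,0.0]},{"grip": 0.2,"dp": [0.0,0.0,0.0],"twist": [0.0,0.0,0.0]},{"grip": 0.2,"dp": [0.0,0.0,0.0],"twist": [0.0,0.0,0.0]}]}}

```text
time_s: 14.62
position: [0.5161, 0.1412, 0.0337]
eef_rot: [0.0, -0.161, 0.987, 0.0]
ft_force: [0.5, -0.0, 3.1]
grip_width: 0.0314
grip_force: 30.3
```

>>> {"op": "apply_moves", "data": {"commands": [{"grip": 0.2,"dp": [0.0,0.0,0.001],"twist": [0.0,0.0,0.0]},{"grip": 0.2,"dp": [0.0,0.0,0.0],"twist": [0.0,0.0,0.0]},{"grip": 0.2,"dp": [0.0,0.0,0.0],"twist": [0.0,0.0,0.0]}]}}

```text
time_s: 14.87
position: [0.5163, 0.1412, 0.0336]
eef_rot: [0.001, -0.161, 0.987, 0.0]
ft_force: [-3.3, -1.1, 14.5]
grip_width: 0.0308
grip_force: 31.5
```

>>> {"op": "apply_moves", "data": {"commands": [{"grip": 0.2,"dp": [0.0,0.0,-0.001],"twist": [0.0,0.0,0.0]},{"grip": 0.4,"dp": [0.0,0.0,0.0],"twist": [0.0,0.0,0.0]},{"grip": 0.5,"dp": [0.0,0.0,0.0],"twist": [0.0,0.0,0.0]},{"grip": 0.6,"dp": [0.0,0.0,0.0],"twist": [0.0,0.0,0.0]},{"grip": 0.8,"dp": [0.0,0.0,0.0],"twist": [0.0,0.0,0.0]},{"grip": 1.0,"dp": [0.0,0.0,0.0],"twist": [0.0,0.0,0.0]},{"grip": 1.0,"dp": [0.0,0.0,-0.01],"twist": [0.0,0.0,0.0]},{"grip": 1.0,"dp": [0.0,0.0,-0.03],"twist": [0.0,0.0,0.0]}]}}

```text
time_s: 15.53
position: [0.5132, 0.1403, 0.0708]
eef_rot: [-0.003, -0.161, 0.987, -0.001]
ft_force: [0.2, 1.0, 0.7]
grip_width: 0.0851
grip_force: 0.0
```

>>> {"op": "apply_moves", "data": {"commands": [{"grip": 1.0,"dp": [0.0,0.0,-0.035],"twist": [0.0,0.0,0.0]},{"grip": 1.0,"dp": [0.0,0.0,-0.035],"twist": [0.0,0.0,0.0]},{"grip": 1.0,"dp": [0.0,0.0,-0.018],"twist": [0.0,0.0,6.1]},{"grip": 1.0,"dp": [0.0,0.0,0.0],"twist": [0.0,0.0,6.1]},{"grip": 1.0,"dp": [0.0,0.0,0.0],"twist": [0.0,0.0,6.1]},{"grip": 1.0,"dp": [0.0,0.0,0.0],"twist": [0.0,0.0,6.1]},{"grip": 1.0,"dp": [0.0,0.0,0.0],"twist": [0.0,0.0,6.1]},{"grip": 1.0,"dp": [0.0,0.0,0.0],"twist": [0.0,0.0,6.1]}]}}

```text
time_s: 16.2
position: [0.5157, 0.141, 0.1621]
eef_rot: [0.0, 0.159, 0.987, 0.0]
ft_force: [-0.1, 0.1, -0.8]
grip_width: 0.0855
grip_force: 0.0
```

>>> {"op": "apply_moves", "data": {"commands": [{"grip": 1.0,"dp": [0.0,0.0,0.0],"twist": [0.0,0.0,0.0]}]}}

```text
time_s: 16.28
position: [0.5158, 0.1411, 0.1619]
eef_rot: [0.0, 0.159, 0.987, 0.0]
ft_force: [-0.5, -0.0, -1.3]
grip_width: 0.0851
grip_force: 0.0
```

```bash
python3 - <<'E'
from bench import arm
from h import *
s=arm.sense();print(s['time_s'],s['position'],s['grip_width'],to(s,.4920,-.1867))
E
```

```text
16.2833 [0.51575557 0.14107953 0.16194525] 0.08507684004411127 (array([-8.040e-02, -3.187e-01, -1.000e-04]), np.float64(71.69))
```

>>> {"op": "apply_moves", "data": {"commands": [{"grip": 1.0,"dp": [-0.0084,-0.0333,0.0],"twist": [0.0,0.0,0.0]},{"grip": 1.0,"dp": [-0.0084,-0.0333,0.0],"twist": [0.0,0.0,0.0]},{"grip": 1.0,"dp": [-0.0084,-0.0333,0.0],"twist": [0.0,0.0,0.0]},{"grip": 1.0,"dp": [-0.0084,-0.0333,0.0],"twist": [0.0,0.0,0.0]},{"grip": 1.0,"dp": [-0.0084,-0.0333,0.0],"twist": [0.0,0.0,0.0]},{"grip": 1.0,"dp": [-0.0084,-0.0333,0.0],"twist": [0.0,0.0,0.0]},{"grip": 1.0,"dp": [-0.0084,-0.0333,0.0],"twist": [0.0,0.0,0.0]},{"grip": 1.0,"dp": [-0.0084,-0.0333,0.0],"twist": [0.0,0.0,0.0]}]}}

```text
time_s: 16.95
position: [0.4969, -0.1346, 0.1619]
eef_rot: [0.0, 0.155, 0.988, 0.0]
ft_force: [0.9, -0.5, -0.1]
grip_width: 0.0855
grip_force: 0.0
```

>>> {"op": "apply_moves", "data": {"commands": [{"grip": 1.0,"dp": [-0.0084,-0.0333,0.0],"twist": [0.0,0.0,0.0]},{"grip": 1.0,"dp": [-0.0035,-0.013,0.0],"twist": [0.0,0.0,0.0]},{"grip": 1.0,"dp": [-0.0013,-0.006,0.0],"twist": [0.0,0.0,0.0]},{"grip": 1.0,"dp": [0.0,0.0,0.0],"twist": [0.0,0.0,0.0]},{"grip": 1.0,"dp": [0.0,0.0,0.0],"twist": [0.0,0.0,0.0]}]}}

```text
time_s: 17.37
position: [0.4937, -0.1858, 0.1613]
eef_rot: [-0.0, 0.156, 0.988, 0.0]
ft_force: [0.5, 0.1, 0.4]
grip_width: 0.0855
grip_force: 0.0
```

```bash
python3 - <<'E'
from bench import arm
from h import *
import cv2
s=arm.sense();print(s['time_s'],s['position'],to(s,.4920,-.1867))
i=arm.get_image('wrist');P=i['pose'];f=192/np.tan(np.radians(i['fov_y']/2))
for p in((.4923,-.1857,.086),(.4386,-.1664,.086)):
    c=P[:3,:3].T@(np.array(p)-P[:3,3]);print(f*c[:2]/c[2]+[i['cx'],i['cy']])
a=arm.get_image('top')['image'][100:280,100:400,::-1]
cv2.imwrite('pics/w3.png',cv2.hconcat([i['image'][:,100:400,::-1],cv2.resize(a,(480,384))]))
E
```

```text
17.3667 [ 0.49368442 -0.18584284  0.16132062] (array([ 0.0013, -0.0013, -0.    ]), np.float64(72.08))
[256.56369008 197.79438929]
[259.11670033 122.31661778]
```

View pics/w3.png

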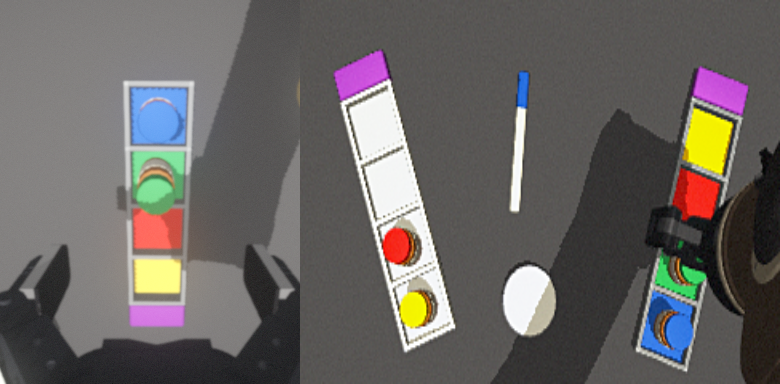

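Yellow and red stand in the white rack's two far bays; green cap at wrist pixel (256,195), as predicted. Next grasp.

>>> {"op": "apply_moves", "data": {"commands": [{"grip": 1.0,"dp": [0.0,0.0,0.025],"twist": [0.0,0.0,0.0]},{"grip": 1.0,"dp": [0.0,0.0,0.03],"twist": [0.0,0.0,0.0]},{"grip": 1.0,"dp": [0.0,0.0,0.03],"twist": [0.0,0.0,0.0]},{"grip": 1.0,"dp": [0.0,0.0,0.03],"twist": [0.0,0.0,0.0]},{"grip": 1.0,"dp": [0.0,0.0,0.014],"twist": [0.0,0.0,0.0]},{"grip": 1.0,"dp": [0.0,0.0,0.0],"twist": [0.0,0.0,0.0]}]}}

```text
time_s: 17.97
position: [0.4918, -0.1844, 0.0292]
eef_rot: [-0.003, 0.155, 0.988, 0.001]
ft_force: [0.9, -0.4, 0.3]
grip_width: 0.0853
grip_force: 0.0
```

>>> {"op": "apply_moves", "data": {"commands": [{"grip": 0.6,"dp": [0.0,0.0,0.0],"twist": [0.0,0.0,0.0]},{"grip": 0.5,"dp": [0.0,0.0,0.0],"twist": [0.0,0.0,0.0]},{"grip": 0.4,"dp": [0.0,0.0,0.0],"twist": [0.0,0.0,0.0]},{"grip": 0.35,"dp": [0.0,0.0,0.0],"twist": [0.0,0.0,0.0]},{"grip": 0.3,"dp": [0.0,0.0,0.0],"twist": [0.0,0.0,0.0]},{"grip": 0.2,"dp": [0.0,0.0,0.0],"twist": [0.0,0.0,0.0]},{"grip": 0.2,"dp": [0.0,0.0,0.0],"twist": [0.0,0.0,0.0]},{"grip": 0.2,"dp": [0.0,0.0,0.0],"twist": [0.0,0.0,0.0]}], "squeeze": 30.0}}

```text
time_s: 18.63
position: [0.4944, -0.187, 0.0336]
eef_rot: [0.001, 0.157, 0.988, 0.0]
ft_force: [-0.8, 0.7, 5.8]
grip_width: 0.0309
grip_force: 29.2
```

>>> {"op": "apply_moves", "data": {"commands": [{"grip": 0.2,"dp": [0.0,0.0,-0.005],"twist": [0.0,0.0,0.0]},{"grip": 0.2,"dp": [0.0,0.0,-0.015],"twist": [0.0,0.0,0.0]},{"grip": 0.2,"dp": [0.0,0.0,-0.025],"twist": [0.0,0.0,0.0]},{"grip": 0.2,"dp": [0.0,0.0,-0.03],"twist": [0.0,0.0,0.0]},{"grip": 0.2,"dp": [0.0,0.0,-0.03],"twist": [0.0,0.0,0.0]},{"grip": 0.2,"dp": [0.0,0.0,-0.015],"twist": [0.0,0.0,0.0]},{"grip": 0.2,"dp": [0.0,0.0,0.0],"twist": [0.0,0.0,-6.1]},{"grip": 0.2,"dp": [0.0,0.0,0.0],"twist": [0.0,0.0,-6.1]}]}}

```text
time_s: 19.3
position: [0.4944, -0.187, 0.1543]
eef_rot: [0.002, 0.049, 0.999, -0.0]
ft_force: [-1.1, -0.6, -1.7]
grip_width: 0.031
grip_force: 29.9
```

>>> {"op": "apply_moves", "data": {"commands": [{"grip": 0.2,"dp": [0.0,0.0,0.0],"twist": [0.0,0.0,-6.1]},{"grip": 0.2,"dp": [0.0,0.0,0.0],"twist": [0.0,0.0,-6.1]},{"grip": 0.2,"dp": [0.0,0.0,0.0],"twist": [0.0,0.0,-6.1]},{"grip": 0.2,"dp": [0.0,0.0,0.0],"twist": [0.0,0.0,-6.1]},{"grip": 0.2,"dp": [0.0,0.0,0.0],"twist": [0.0,0.0,0.0]},{"grip": 0.2,"dp": [0.0,0.0,0.0],"twist": [0.0,0.0,0.0]}]}}

```text
time_s: 19.8
position: [0.4934, -0.1871, 0.1527]
eef_rot: [0.0, -0.159, 0.987, 0.0]
ft_force: [0.1, -0.1, -1.2]
grip_width: 0.0309
grip_force: 29.9
```

```bash
python3 - <<'E'
from bench import arm
from h import *
s=arm.sense();print(s['time_s'],s['position'],s['grip_width'],s['grip_force'],s['ft_force'])
print(to(s,.5719,.1596))
E
```

```text
19.8 [ 0.49342918 -0.18706024  0.15270212] 0.030928499940326194 29.856050312519073 [ 0.0630009  -0.14037839 -1.22744265]
(array([-1.836e-01,  3.043e-01,  1.000e-04]), np.float64(108.35))
```

>>> {"op": "apply_moves", "data": {"commands": [{"grip": 0.2,"dp": [-0.0097,0.016,0.0],"twist": [0.0,0.0,0.0]},{"grip": 0.2,"dp": [-0.0172,0.0285,0.0],"twist": [0.0,0.0,0.0]},{"grip": 0.2,"dp": [-0.0172,0.0285,0.0],"twist": [0.0,0.0,0.0]},{"grip": 0.2,"dp": [-0.0172,0.0285,0.0],"twist": [0.0,0.0,0.0]},{"grip": 0.2,"dp": [-0.0172,0.0285,0.0],"twist": [0.0,0.0,0.0]},{"grip": 0.2,"dp": [-0.0172,0.0285,0.0],"twist": [0.0,0.0,0.0]},{"grip": 0.2,"dp": [-0.0172,0.0285,0.0],"twist": [0.0,0.0,0.0]},{"grip": 0.2,"dp": [-0.0172,0.0285,0.0],"twist": [0.0,0.0,0.0]}]}}

```text
time_s: 20.47
position: [0.5484, 0.0604, 0.1526]
eef_rot: [0.0, -0.159, 0.987, -0.0]
ft_force: [1.5, -0.5, -0.8]
grip_width: 0.0311
grip_force: 29.9
```

>>> {"op": "apply_moves", "data": {"commands": [{"grip": 0.2,"dp": [-0.0172,0.0285,0.0],"twist": [0.0,0.0,0.0]},{"grip": 0.2,"dp": [-0.0144,0.0239,0.0],"twist": [0.0,0.0,0.0]},{"grip": 0.2,"dp": [-0.0096,0.016,0.0],"twist": [0.0,0.0,0.0]},{"grip": 0.2,"dp": [-0.0075,0.0125,0.0],"twist": [0.0,0.0,0.0]},{"grip": 0.2,"dp": [-0.0048,0.0079,0.0],"twist": [0.0,0.0,0.0]},{"grip": 0.2,"dp": [0.0,0.0,0.0],"twist": [0.0,0.0,0.0]},{"grip": 0.2,"dp": [0.0,0.0,0.0],"twist": [0.0,0.0,0.0]}]}}

```text
time_s: 21.05
position: [0.5707, 0.1591, 0.1522]
eef_rot: [-0.0, -0.161, 0.987, -0.0]
ft_force: [1.0, -0.1, -1.3]
grip_width: 0.0314
grip_force: 29.9
```

>>> {"op": "apply_moves", "data": {"commands": [{"grip": 0.2,"dp": [0.0,0.0,0.025],"twist": [0.0,0.0,0.0]},{"grip": 0.2,"dp": [0.0,0.0,0.03],"twist": [0.0,0.0,0.0]},{"grip": 0.2,"dp": [0.0,0.0,0.03],"twist": [0.0,0.0,0.0]},{"grip": 0.2,"dp": [0.0,0.0,0.02],"twist": [0.0,0.0,0.0]},{"grip": 0.2,"dp": [0.0,0.0,0.009],"twist": [0.0,0.0,0.0]},{"grip": 0.2,"dp": [0.0,0.0,0.002],"twist": [0.0,0.0,0.0]},{"grip": 0.2,"dp": [0.0,0.0,0.001],"twist": [0.0,0.0,0.0]},{"grip": 0.2,"dp": [0.0,0.0,0.0],"twist": [0.0,0.0,0.0]}]}}

```text
time_s: 21.72
position: [0.5717, 0.1595, 0.0365]
eef_rot: [0.001, -0.161, 0.987, 0.0]
ft_force: [1.0, -0.1, -0.3]
grip_width: 0.0313
grip_force: 29.9
```

>>> {"op": "apply_moves", "data": {"commands": [{"grip": 0.2,"dp": [0.0,0.0,0.001],"twist": [0.0,0.0,0.0]},{"grip": 0.2,"dp": [0.0,0.0,0.0],"twist": [0.0,0.0,0.0]},{"grip": 0.2,"dp": [0.0,0.0,0.0],"twist": [0.0,0.0,0.0]}]}}

```text
time_s: 21.97
position: [0.5713, 0.1602, 0.0352]
eef_rot: [0.001, -0.161, 0.987, 0.0]
ft_force: [-0.2, 0.1, -1.5]
grip_width: 0.0309
grip_force: 29.9
```

One more millimetre, as with red.

>>> {"op": "apply_moves", "data": {"commands": [{"grip": 0.2,"dp": [0.0,0.0,0.001],"twist": [0.0,0.0,0.0]},{"grip": 0.2,"dp": [0.0,0.0,0.0],"twist": [0.0,0.0,0.0]},{"grip": 0.2,"dp": [0.0,0.0,0.0],"twist": [0.0,0.0,0.0]}]}}

```text
time_s: 22.22
position: [0.571, 0.1602, 0.0336]
eef_rot: [0.0, -0.161, 0.987, 0.0]
ft_force: [-0.2, -0.5, 1.0]
grip_width: 0.0312
grip_force: 30.2
```

>>> {"op": "apply_moves", "data": {"commands": [{"grip": 0.2,"dp": [0.0,0.0,0.0003],"twist": [0.0,0.0,0.0]},{"grip": 0.4,"dp": [0.0,0.0,0.0],"twist": [0.0,0.0,0.0]},{"grip": 0.5,"dp": [0.0,0.0,0.0],"twist": [0.0,0.0,0.0]},{"grip": 0.6,"dp": [0.0,0.0,0.0],"twist": [0.0,0.0,0.0]},{"grip": 0.8,"dp": [0.0,0.0,0.0],"twist": [0.0,0.0,0.0]},{"grip": 1.0,"dp": [0.0,0.0,0.0],"twist": [0.0,0.0,0.0]},{"grip": 1.0,"dp": [0.0,0.0,-0.01],"twist": [0.0,0.0,0.0]},{"grip": 1.0,"dp": [0.0,0.0,-0.03],"twist": [0.0,0.0,0.0]}]}}

```text
time_s: 22.88
position: [0.568, 0.1592, 0.0701]
eef_rot: [-0.004, -0.161, 0.987, -0.001]
ft_force: [0.1, 0.4, -0.4]
grip_width: 0.0854
grip_force: 0.0
```

>>> {"op": "apply_moves", "data": {"commands": [{"grip": 1.0,"dp": [0.0,0.0,-0.035],"twist": [0.0,0.0,0.0]},{"grip": 1.0,"dp": [0.0,0.0,-0.035],"twist": [0.0,0.0,0.0]},{"grip": 1.0,"dp": [0.0,0.0,-0.018],"twist": [0.0,0.0,6.1]},{"grip": 1.0,"dp": [0.0,0.0,0.0],"twist": [0.0,0.0,6.1]},{"grip": 1.0,"dp": [0.0,0.0,0.0],"twist": [0.0,0.0,6.1]},{"grip": 1.0,"dp": [0.0,0.0,0.0],"twist": [0.0,0.0,6.1]},{"grip": 1.0,"dp": [0.0,0.0,0.0],"twist": [0.0,0.0,6.1]},{"grip": 1.0,"dp": [0.0,0.0,0.0],"twist": [0.0,0.0,6.1]}]}}

```text
time_s: 23.55
position: [0.5707, 0.16, 0.1619]
eef_rot: [0.0, 0.159, 0.987, 0.0]
ft_force: [-0.5, -0.7, 1.1]
grip_width: 0.0854
grip_force: 0.0
```

>>> {"op": "apply_moves", "data": {"commands": [{"grip": 1.0,"dp": [0.0,0.0,0.0],"twist": [0.0,0.0,0.0]}]}}

```text
time_s: 23.63
position: [0.5707, 0.1601, 0.1617]
eef_rot: [0.0, 0.159, 0.987, 0.0]
ft_force: [-0.4, 1.0, 0.2]
grip_width: 0.0856
grip_force: 0.0
```

```bash
python3 - <<'E'
from bench import arm
from h import *
s=arm.sense();print(s['time_s'],s['position'],s['grip_width'],to(s,.4386,-.1674))
E
```

```text
23.6333 [0.57071059 0.16014218 0.161711  ] 0.08564028829180151 (array([ 2.260e-02, -3.525e-01, -1.000e-04]), np.float64(71.7))
```

>>> {"op": "apply_moves", "data": {"commands": [{"grip": 1.0,"dp": [0.0023,-0.036,0.0],"twist": [0.0,0.0,0.0]},{"grip": 1.0,"dp": [0.0023,-0.036,0.0],"twist": [0.0,0.0,0.0]},{"grip": 1.0,"dp": [0.0023,-0.036,0.0],"twist": [0.0,0.0,0.0]},{"grip": 1.0,"dp": [0.0023,-0.036,0.0],"twist": [0.0,0.0,0.0]},{"grip": 1.0,"dp": [0.0023,-0.036,0.0],"twist": [0.0,0.0,0.0]},{"grip": 1.0,"dp": [0.0023,-0.036,0.0],"twist": [0.0,0.0,0.0]},{"grip": 1.0,"dp": [0.0023,-0.036,0.0],"twist": [0.0,0.0,0.0]},{"grip": 1.0,"dp": [0.0023,-0.036,0.0],"twist": [0.0,0.0,0.0]}]}}

```text
time_s: 24.3
position: [0.4633, -0.1096, 0.1616]
eef_rot: [0.0, 0.155, 0.988, 0.0]
ft_force: [0.2, -0.1, -0.1]
grip_width: 0.0852
grip_force: 0.0
```

>>> {"op": "apply_moves", "data": {"commands": [{"grip": 1.0,"dp": [0.0023,-0.036,0.0],"twist": [0.0,0.0,0.0]},{"grip": 1.0,"dp": [0.0013,-0.02,0.0],"twist": [0.0,0.0,0.0]},{"grip": 1.0,"dp": [0.0006,-0.0085,0.0],"twist": [0.0,0.0,0.0]},{"grip": 1.0,"dp": [0.0,0.0,0.0],"twist": [0.0,0.0,0.0]},{"grip": 1.0,"dp": [0.0,0.0,0.0],"twist": [0.0,0.0,0.0]}]}}

```text
time_s: 24.72
position: [0.4406, -0.1675, 0.1612]
eef_rot: [0.0, 0.156, 0.988, 0.0]
ft_force: [-0.2, 0.4, 0.6]
grip_width: 0.0859
grip_force: 0.0
```

```bash
python3 - <<'E'
from bench import arm
from h import *
import cv2
s=arm.sense();print(s['time_s'],s['position'],to(s,.4386,-.1674))
i=arm.get_image('wrist');P=i['pose'];f=192/np.tan(np.radians(i['fov_y']/2))
for p in((.4386,-.1664,.086),):
    c=P[:3,:3].T@(np.array(p)-P[:3,3]);print(f*c[:2]/c[2]+[i['cx'],i['cy']])
a=arm.get_image('top')['image'][100:280,100:400,::-1]
cv2.imwrite('pics/w4.png',cv2.hconcat([i['image'][:,100:400,::-1],cv2.resize(a,(480,384))]))
E
```

```text
24.7167 [ 0.44056243 -0.16753018  0.16124326] (array([ 0.0019, -0.0005, -0.    ]), np.float64(72.05))
[257.57659402 196.71330775]
```

View pics/w4.png

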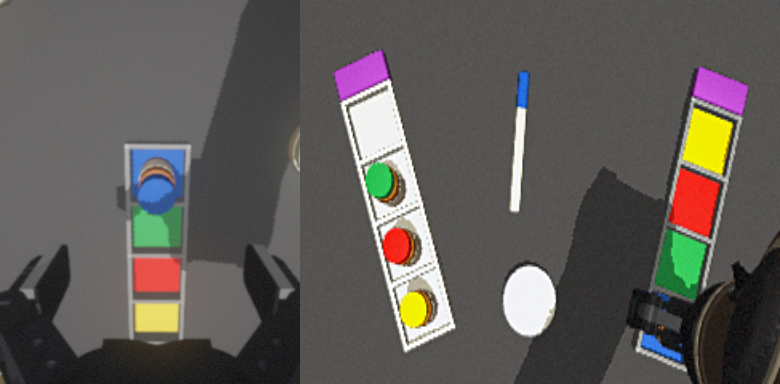

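Three stand correctly; blue cap at wrist pixel (256,194), as predicted. Last grasp.

>>> {"op": "apply_moves", "data": {"commands": [{"grip": 1.0,"dp": [0.0,0.0,0.025],"twist": [0.0,0.0,0.0]},{"grip": 1.0,"dp": [0.0,0.0,0.03],"twist": [0.0,0.0,0.0]},{"grip": 1.0,"dp": [0.0,0.0,0.03],"twist": [0.0,0.0,0.0]},{"grip": 1.0,"dp": [0.0,0.0,0.03],"twist": [0.0,0.0,0.0]},{"grip": 1.0,"dp": [0.0,0.0,0.014],"twist": [0.0,0.0,0.0]},{"grip": 1.0,"dp": [0.0,0.0,0.0],"twist": [0.0,0.0,0.0]}]}}

```text
time_s: 25.32
position: [0.4386, -0.1659, 0.029]
eef_rot: [-0.003, 0.155, 0.988, 0.0]
ft_force: [-1.0, -0.6, 0.0]
grip_width: 0.0854
grip_force: 0.0
```

>>> {"op": "apply_moves", "data": {"commands": [{"grip": 0.6,"dp": [0.0,0.0,0.0],"twist": [0.0,0.0,0.0]},{"grip": 0.5,"dp": [0.0,0.0,0.0],"twist": [0.0,0.0,0.0]},{"grip": 0.4,"dp": [0.0,0.0,0.0],"twist": [0.0,0.0,0.0]},{"grip": 0.35,"dp": [0.0,0.0,0.0],"twist": [0.0,0.0,0.0]},{"grip": 0.3,"dp": [0.0,0.0,0.0],"twist": [0.0,0.0,0.0]},{"grip": 0.2,"dp": [0.0,0.0,0.0],"twist": [0.0,0.0,0.0]},{"grip": 0.2,"dp": [0.0,0.0,0.0],"twist": [0.0,0.0,0.0]},{"grip": 0.2,"dp": [0.0,0.0,0.0],"twist": [0.0,0.0,0.0]}], "squeeze": 30.0}}

```text
time_s: 25.98
position: [0.4411, -0.1681, 0.0331]
eef_rot: [0.001, 0.157, 0.988, 0.0]
ft_force: [0.0, 1.1, 5.8]
grip_width: 0.0314
grip_force: 29.1
```

>>> {"op": "apply_moves", "data": {"commands": [{"grip": 0.2,"dp": [0.0,0.0,-0.005],"twist": [0.0,0.0,0.0]},{"grip": 0.2,"dp": [0.0,0.0,-0.015],"twist": [0.0,0.0,0.0]},{"grip": 0.2,"dp": [0.0,0.0,-0.025],"twist": [0.0,0.0,0.0]},{"grip": 0.2,"dp": [0.0,0.0,-0.03],"twist": [0.0,0.0,0.0]},{"grip": 0.2,"dp": [0.0,0.0,-0.03],"twist": [0.0,0.0,0.0]},{"grip": 0.2,"dp": [0.0,0.0,-0.015],"twist": [0.0,0.0,0.0]},{"grip": 0.2,"dp": [0.0,0.0,0.0],"twist": [0.0,0.0,-6.1]},{"grip": 0.2,"dp": [0.0,0.0,0.0],"twist": [0.0,0.0,-6.1]}]}}

```text
time_s: 26.65
position: [0.4408, -0.1683, 0.1539]
eef_rot: [0.002, 0.049, 0.999, -0.0]
ft_force: [-0.1, 0.1, -2.2]
grip_width: 0.0312
grip_force: 29.9
```

>>> {"op": "apply_moves", "data": {"commands": [{"grip": 0.2,"dp": [0.0,0.0,0.0],"twist": [0.0,0.0,-6.1]},{"grip": 0.2,"dp": [0.0,0.0,0.0],"twist": [0.0,0.0,-6.1]},{"grip": 0.2,"dp": [0.0,0.0,0.0],"twist": [0.0,0.0,-6.1]},{"grip": 0.2,"dp": [0.0,0.0,0.0],"twist": [0.0,0.0,-6.1]},{"grip": 0.2,"dp": [0.0,0.0,0.0],"twist": [0.0,0.0,0.0]},{"grip": 0.2,"dp": [0.0,0.0,0.0],"twist": [0.0,0.0,0.0]}]}}

```text
time_s: 27.15
position: [0.4399, -0.1683, 0.1524]
eef_rot: [0.0, -0.159, 0.987, 0.0]
ft_force: [-0.0, 0.2, -0.9]
grip_width: 0.031
grip_force: 29.8
```

```bash
python3 - <<'E'
from bench import arm
from h import *
s=arm.sense();print(s['time_s'],s['position'],s['grip_width'],s['grip_force'],s['ft_force'])
print(to(s,.6268,.1784))
E
```

```text
27.15 [ 0.43993401 -0.16832393  0.15237194] 0.031038925160492604 29.835689663887024 [-0.01886197  0.17315145 -0.87440848]
(array([-2.865e-01,  2.703e-01,  1.000e-04]), np.float64(108.35))
```

>>> {"op": "apply_moves", "data": {"commands": [{"grip": 0.2,"dp": [-0.0145,0.0137,0.0],"twist": [0.0,0.0,0.0]},{"grip": 0.2,"dp": [-0.025,0.0236,0.0],"twist": [0.0,0.0,0.0]},{"grip": 0.2,"dp": [-0.025,0.0236,0.0],"twist": [0.0,0.0,0.0]},{"grip": 0.2,"dp": [-0.025,0.0236,0.0],"twist": [0.0,0.0,0.0]},{"grip": 0.2,"dp": [-0.025,0.0236,0.0],"twist": [0.0,0.0,0.0]},{"grip": 0.2,"dp": [-0.025,0.0236,0.0],"twist": [0.0,0.0,0.0]},{"grip": 0.2,"dp": [-0.025,0.0236,0.0],"twist": [0.0,0.0,0.0]},{"grip": 0.2,"dp": [-0.025,0.0236,0.0],"twist": [0.0,0.0,0.0]}]}}

```text
time_s: 27.82
position: [0.5633, 0.0633, 0.1522]
eef_rot: [0.0, -0.159, 0.987, -0.0]
ft_force: [1.1, -0.9, -0.6]
grip_width: 0.0313
grip_force: 29.9
```

>>> {"op": "apply_moves", "data": {"commands": [{"grip": 0.2,"dp": [-0.025,0.0236,0.0],"twist": [0.0,0.0,0.0]},{"grip": 0.2,"dp": [-0.025,0.0236,0.0],"twist": [0.0,0.0,0.0]},{"grip": 0.2,"dp": [-0.02,0.0188,0.0],"twist": [0.0,0.0,0.0]},{"grip": 0.2,"dp": [-0.015,0.0142,0.0],"twist": [0.0,0.0,0.0]},{"grip": 0.2,"dp": [-0.008,0.0076,0.0],"twist": [0.0,0.0,0.0]},{"grip": 0.2,"dp": [-0.004,0.0036,0.0],"twist": [0.0,0.0,0.0]},{"grip": 0.2,"dp": [0.0,0.0,0.0],"twist": [0.0,0.0,0.0]},{"grip": 0.2,"dp": [0.0,0.0,0.0],"twist": [0.0,0.0,0.0]}]}}

```text
time_s: 28.48
position: [0.6253, 0.1777, 0.1519]
eef_rot: [-0.0, -0.16, 0.987, -0.001]
ft_force: [-0.2, -1.1, -0.9]
grip_width: 0.0309
grip_force: 29.9
```

>>> {"op": "apply_moves", "data": {"commands": [{"grip": 0.2,"dp": [0.0,0.0,0.025],"twist": [0.0,0.0,0.0]},{"grip": 0.2,"dp": [0.0,0.0,0.03],"twist": [0.0,0.0,0.0]},{"grip": 0.2,"dp": [0.0,0.0,0.03],"twist": [0.0,0.0,0.0]},{"grip": 0.2,"dp": [0.0,0.0,0.02],"twist": [0.0,0.0,0.0]},{"grip": 0.2,"dp": [0.0,0.0,0.009],"twist": [0.0,0.0,0.0]},{"grip": 0.2,"dp": [0.0,0.0,0.002],"twist": [0.0,0.0,0.0]},{"grip": 0.2,"dp": [0.0,0.0,0.001],"twist": [0.0,0.0,0.0]},{"grip": 0.2,"dp": [0.0,0.0,0.0],"twist": [0.0,0.0,0.0]}]}}

```text
time_s: 29.15
position: [0.6266, 0.1788, 0.0364]
eef_rot: [0.001, -0.161, 0.987, 0.0]
ft_force: [1.0, 0.3, -1.0]
grip_width: 0.0311
grip_force: 29.9
```

>>> {"op": "apply_moves", "data": {"commands": [{"grip": 0.2,"dp": [0.0,0.0,0.001],"twist": [0.0,0.0,0.0]},{"grip": 0.2,"dp": [0.0,0.0,0.0],"twist": [0.0,0.0,0.0]},{"grip": 0.2,"dp": [0.0,0.0,0.0],"twist": [0.0,0.0,0.0]}]}}

```text
time_s: 29.4
position: [0.6262, 0.1795, 0.035]
eef_rot: [0.001, -0.161, 0.987, 0.0]
ft_force: [-0.5, 0.1, -1.7]
grip_width: 0.0312
grip_force: 29.9
```

>>> {"op": "apply_moves", "data": {"commands": [{"grip": 0.2,"dp": [0.0,0.0,0.001],"twist": [0.0,0.0,0.0]},{"grip": 0.2,"dp": [0.0,0.0,0.0],"twist": [0.0,0.0,0.0]},{"grip": 0.2,"dp": [0.0,0.0,0.0],"twist": [0.0,0.0,0.0]}]}}

```text
time_s: 29.65
position: [0.6258, 0.1794, 0.0333]
eef_rot: [0.0, -0.161, 0.987, 0.0]
ft_force: [-0.6, -0.8, 1.4]
grip_width: 0.0312
grip_force: 30.0
```

Contact. Release, rise and back away.

>>> {"op": "apply_moves", "data": {"commands": [{"grip": 0.2,"dp": [0.0,0.0,0.0003],"twist": [0.0,0.0,0.0]},{"grip": 0.4,"dp": [0.0,0.0,0.0],"twist": [0.0,0.0,0.0]},{"grip": 0.5,"dp": [0.0,0.0,0.0],"twist": [0.0,0.0,0.0]},{"grip": 0.6,"dp": [0.0,0.0,0.0],"twist": [0.0,0.0,0.0]},{"grip": 0.8,"dp": [0.0,0.0,0.0],"twist": [0.0,0.0,0.0]},{"grip": 1.0,"dp": [0.0,0.0,0.0],"twist": [0.0,0.0,0.0]},{"grip": 1.0,"dp": [0.0,0.0,-0.01],"twist": [0.0,0.0,0.0]},{"grip": 1.0,"dp": [0.0,0.0,-0.03],"twist": [0.0,0.0,0.0]}]}}

```text
time_s: 30.32
position: [0.6227, 0.1785, 0.0694]
eef_rot: [-0.004, -0.161, 0.987, -0.001]
ft_force: [-0.2, 0.5, -0.7]
grip_width: 0.0853
grip_force: 0.0
```

>>> {"op": "apply_moves", "data": {"commands": [{"grip": 1.0,"dp": [0.0,0.0,-0.035],"twist": [0.0,0.0,0.0]},{"grip": 1.0,"dp": [0.0,0.0,-0.035],"twist": [0.0,0.0,0.0]},{"grip": 1.0,"dp": [0.0,0.0,-0.025],"twist": [0.0,0.0,0.0]},{"grip": 1.0,"dp": [0.0,-0.03,0.0],"twist": [0.0,0.0,0.0]},{"grip": 1.0,"dp": [0.0,-0.035,0.0],"twist": [0.0,0.0,0.0]},{"grip": 1.0,"dp": [0.0,-0.035,0.0],"twist": [0.0,0.0,0.0]},{"grip": 1.0,"dp": [0.0,-0.035,0.0],"twist": [0.0,0.0,0.0]},{"grip": 1.0,"dp": [0.0,-0.03,0.0],"twist": [0.0,0.0,0.0]}]}}

```text
time_s: 30.98
position: [0.6787, 0.02, 0.1689]
eef_rot: [0.0, -0.161, 0.987, -0.0]
ft_force: [-0.4, 0.6, -0.8]
grip_width: 0.0855
grip_force: 0.0
```

>>> {"op": "apply_moves", "data": {"commands": [{"grip": 1.0,"dp": [0.0,0.0,0.0],"twist": [0.0,0.0,0.0]},{"grip": 1.0,"dp": [0.0,0.0,0.0],"twist": [0.0,0.0,0.0]},{"grip": 1.0,"dp": [0.0,0.0,0.0],"twist": [0.0,0.0,0.0]}]}}

```text
time_s: 31.23
position: [0.6781, 0.0234, 0.1681]
eef_rot: [0.0, -0.161, 0.987, 0.0]
ft_force: [-0.8, -0.1, 0.7]
grip_width: 0.0854
grip_force: 0.0
```

```bash
python3 - <<'E'
from bench import arm
import cv2
a=arm.get_image('top')['image'][110:280,100:260,::-1];b=arm.get_image('scene')['image'][90:320,150:400,::-1]
cv2.imwrite('pics/f.png',cv2.hconcat([cv2.resize(a,(376,400)),cv2.resize(b,(420,400))]))
E
```

```text
(no output)
```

View pics/f.png

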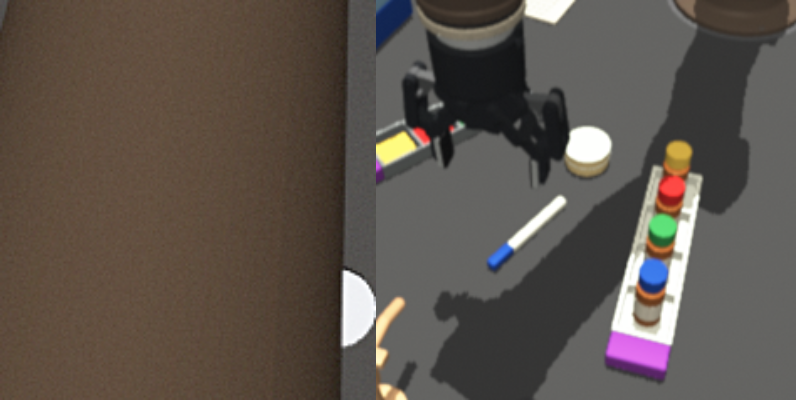

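The arm hides the top view, but the scene view shows all four bottles upright in the white rack. From lilac they run blue, green, red, yellow, and the gripper is clear of them.

```bash
python3 -c "
from bench import arm
print(arm.finish_job())"
```

```text
the job is handed in; nothing more can be done
None
```

The four bottles now stand upright in the white rack in reverse order (blue, green, red, yellow from its lilac end), and I handed the job in at about 31 s; no verdict came back.

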